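# Swing the cabinet door shut with the hook pole

### The arm

A 6-joint arm with a two-finger parallel gripper is mounted at the origin on the work surface. World frame = base frame: x ahead of the robot, y to its left, z up, the work surface at z = 0. Lengths are in mm, angles in rad, forces in N, time in s.
With the tool pointing down it reaches from about 275 to 850 mm from the base axis. Payload 5.2 kg.
Tool frame: the origin (TCP) lies at the very end of the fingers, on their centre line; the grasp point (between the pads) lies 19 mm behind it; z points along the fingers, y is the line along which they close (so a half turn about z gives the same grasp; the last joint's range is limited). The gripper opens to 85 mm and grips with 20 to 120 N. Pads are 22 mm wide; open, the fingers measure 114 mm over their backs; the gripper's body (76 mm by 85 mm) begins 54 mm behind the grasp point. The pads swing forward as they close: fully open they stand 13 mm farther back than shut.
Start: joints at [1.021, 0.259, 1.535, -0, 1.348, -0.203], TCP at [186.918, 517.269, 231.31] pointing down, gripper open.
Joint ranges: [-3.14, 3.14], [-0.91, 2.08], [0.19, 2.58], [-1.22, 4.36], [0.22, 2.71], [-3.12, 3.12]. Speed limits (rad/s): [2.57, 2.57, 3.14, 3.14, 3.14, 3.14].

### API

Orientations are given as a unit quaternion [x, y, z, w].
In Python, from rig import r, viewer gives the robot as it stands.
- The arm moves only by the tool servo_tool, never from a script. Its argument "commands" is text: rows parted by semicolons, each of 7 numbers parted by spaces: the closure, from -1 (fully open) to 1 (shut), then the shift along the tool's x, y, z in m, then the turn, a rotation vector about the tool's x, y, z in rad. A call has 1 to 20 rows; each row shifts and turns the commanded pose from where the row before left it, along the tool's axes as they then stand; what a row does not reach is not made up. A row lasts 1/8 s, in which the tool goes at most 62.5 mm and 10.7 degrees, less where a joint would pass 70% of its speed; a pose out of reach is approached as far as the arm can. A call with a gripper value outside its range is refused whole. The fingers move at their own pace and stop on an object; "grip_force" is the grip in N (left out, the last holds). Time passes only in rows, so rows that do not move let the fingers close. It gives the time, the measured TCP pose, the force, the opening and the grip force at its end, in the units of the state.
- r.state(): the state, without advancing time (a new reading comes with each control period).
- viewer.camera(name): name is "scene" or "side" or "wrist"; returns (picture, depth): 480x640x3 uint8, red, green, blue; 480x640 float32, mm along the optical axis (not along the pixel's ray), 0 where there is no reading.
- viewer.calibration(name): a dict with "mtx" (3x3 intrinsics, pixels), "position" and "attitude" of the camera in the world. Camera axes: x right, y down, z forward; pixel columns grow to the right and rows downward; lengths in mm; the calibration is good to about 2 mm. A picture is of the moment at which its call begins: read the wrist's pose just before it. calibration takes no time and is no camera call; for the wrist camera it gives the pose at the moment of the call.
- r.job_done(): hands the job in; it is judged then, once.
The state is a dict: "t": time; "joint_positions": joint angles; "dq": joint speeds; "joint_torque": joint torques, N m; "eef_pos": TCP position; "tool_rot": TCP orientation; "force": force on the tool from outside, world axes, zero at the start; "moment": the same for the moment, N m; "opening": finger opening in mm; "gripper_force": force on a finger pad.
Only numpy, scipy, OpenCV 4.12 (cv2) and the standard library are available. Lean on these libraries where they do the work, as an engineer would, in place of code of your own. Each camera call takes 0.05 s, during which the arm holds its last target. There are 200 camera calls.

### The job

Take the red hook pole from its cradle, hook its tip down into the brass ring eye on the open cabinet door and swing the door fully shut with it. Then unhook the pole and set it down, still in the gripper, in its cradle or on the worktop before letting go; leave the wooden spatula where it lies.

Things in the scene. Friction and masses are not known exactly. Their poses are not given: they have to be found in the camera images.
- pole: Red square handle 18x18x220 mm, then steel rod ending in a 10 mm pin turned down: 290 mm, 160 g. Origin: the pin's tip; z up the pin, x from handle to hook. Centre line at z=+60, handle x=-290 to -70, balance near -170. Starts hook down, centre line 85 mm up, hook away from robot within 20 deg, in one of two dark cradles; its forks at x=-225 and -95 reach 12 mm over the centre line, guide +-6 mm.
- ring (a point): Centre of the brass ring eye (40 mm opening, 8 mm bar, lying flat, free above and below) on the outer face of the green door, near its free edge, 185 mm up; moves with the door. z up, x into the door, y along the door to the hinge; the vertical hinge axis is at x=+50, y=+200 mm. Door face at x=+42, top edge 11 mm over the ring centre. White wire-topped cabinet behind, 200 mm tall, front to robot.
- door (a joint): Door opening angle, rad: 0 is shut on its stop; starts 0.75 to 1.15. Hinge on the robot's left (+y); the free edge opens towards the robot, so closing turns it counter-clockwise seen from above. Light friction and soft damper (1 to 3 N at the ring); stays where left, no spring or latch.
- spatula: Wooden spatula, 270 mm long, handle 18 x 14 mm, blade 55 mm wide and away from the robot: a bystander in the other of the two like cradles (one stands left, one right of the door). Origin under the middle of its handle, x towards the blade, z up.

How it is judged (in metres and radians):
On the way, in this order (a step that is already met when the one before it is completed fails the run):
1. the hook's tip is down inside the ring eye while the door is still open (horizontal distance between pole and ring below 0.022 m and z of pole in the frame of ring below -0.006 m and value of joint door above 0.4 rad), for 0.2 s.
2. the door has been swung shut with the hook still in the ring (horizontal distance between pole and ring below 0.022 m and z of pole in the frame of ring below -0.006 m and value of joint door below 0.12 rad), for 0.1 s.
3. the pole is set down, still held by the gripper, in its cradle or on the worktop (height (world z) of pole below 0.04 m and contact force between the fingers and pole above 0.5 N), for 0.05 s.
At the end, for the whole second after the job is handed in: The door is shut to within 0.12 rad (7 degrees); the pole lies at rest in its cradle or on the worktop with its hook tip less than 80 mm above it, let go; the spatula is within 30 mm of where it started (value of joint door below 0.12 rad and height (world z) of pole between -0.02 and 0.08 m and linear speed of pole below 0.03 m/s and distance of spatula from where it was at the start of the episode below 0.03 m); the robot touches nothing.
It fails at once if the spatula is disturbed (moved more than 50 mm) (distance of spatula from where it was at the start of the episode above 0.05 m).
It also fails if it takes over 61 s, if anything falls off the work surface, if the arm or the gripper's body presses on something with over 40 N, if the wrist force passes 120 N, or if a joint passes its speed limit or range.

## Working session

There is one attempt and no reset: what is moved stays moved. The work goes in short steps, Python scripts to look and compute and a tool call to move; the robot and the scene stay as the last step left them, time stands still between calls to the robot, and variables do not carry over. Pictures are saved under pics/ and viewed, at most 10 in all, crops included, and the job is handed in when it is done.

Besides the shell and the picture viewer there is one more tool, called as a command line: name --argument value ..., lists and objects as JSON in quotes. servo_tool: Moves the arm, as the interface text tells. Its arguments: {"type":"object","properties":{"commands":{"type":"string"},"grip_force":{"type":"number"}},"required":["commands"]}

```bash
ls; mkdir -p pics
cat > h.py <<'E'
import numpy as np,cv2
from rig import r,viewer
from scipy.spatial.transform import Rotation as R
def rot(a):
    a=np.array(a,float)
    return a if a.shape==(3,3) else (R.from_quat(a) if a.size==4 else R.from_rotvec(a)).as_matrix()
def cloud(name):
    c=viewer.calibration(name); im,d=viewer.camera(name); K=np.array(c['mtx'])
    v,u=np.mgrid[:480,:640]
    p=np.dstack([(u-K[0,2])/K[0,0]*d,(v-K[1,2])/K[1,1]*d,d])
    w=p@rot(c['attitude']).T+np.array(c['position'])
    w[d==0]=np.nan
    return im,w
E
python3 - <<'E'
from h import *
s=r.state();print(s)
ims=[]
for n in('scene','side'):
    c=viewer.calibration(n);print(n,c)
    im,w=cloud(n);cv2.imwrite(f'pics/{n}0.png',im[...,::-1]);np.savez(f'{n}0.npz',im=im,w=w)
E
```

```text
pics
{'t': 0.0, 'joint_positions': array([ 1.02117195e+00,  2.59320070e-01,  1.53609785e+00, -3.28808329e-06,
        1.34800665e+00, -2.02834193e-01]), 'dq': array([ 9.22897825e-04,  2.71964643e-04, -9.27534642e-05,  1.70930973e-05,
        1.07724719e-03,  3.89763945e-04]), 'joint_torque': array([ 8.91066757e-04, -4.46032691e+01, -2.90570050e+01, -2.38120674e-04,
        1.13259655e-02, -7.33237982e-06]), 'eef_pos': array([186.64473376, 516.79131905, 230.4811143 ]), 'tool_rot': array([ 1.72527085e-01,  9.85004348e-01, -8.52482957e-04, -3.35047215e-04]), 'force': array([ 0.65695627, -0.41746428,  0.72377737]), 'moment': array([ 0.00734731, -0.0092946 , -0.01116316]), 'gripper_force': 0.0, 'opening': 85.50249541232367}
scene {'mtx': array([[531.94557502,   0.        , 321.90169682],
       [  0.        , 531.94557502, 249.27341411],
       [  0.        ,   0.        ,   1.        ]]), 'position': array([1270.2237924 ,  302.02403185,  924.51651786]), 'attitude': array([ 0.52205676,  0.76459286, -0.31537774, -0.20830598])}
side {'mtx': array([[505.44359357,   0.        , 314.53513266],
       [  0.        , 505.44359357, 238.45946248],
       [  0.        ,   0.        ,   1.        ]]), 'position': array([ 430.94011723, -694.24332027,  963.2519457 ]), 'attitude': array([ 0.93624135, -0.08570123,  0.02147714, -0.34006788])}
```

View pics/scene0.png

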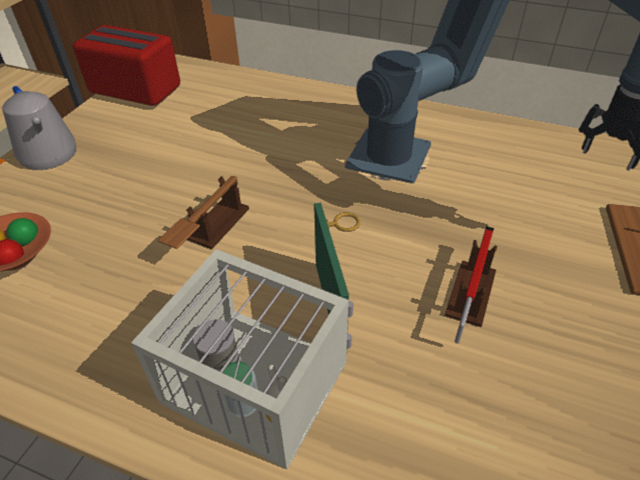

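View pics/side0.png

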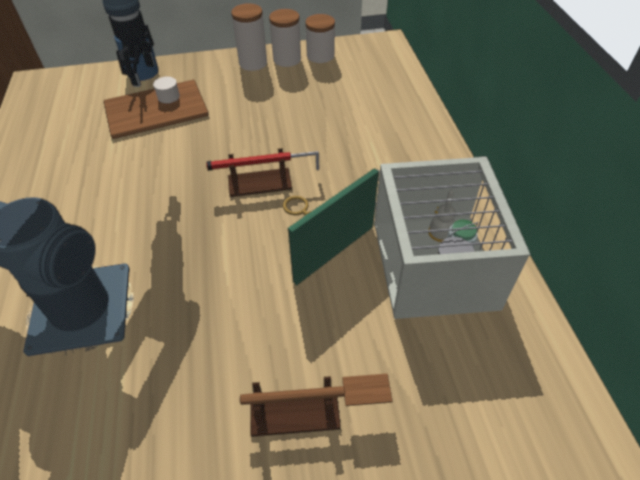

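The pole is in the left cradle (scene (478,265), side (255,160)) and the spatula in the right one. The ring is at scene (346,222) and side (295,204), with the green door beside it.

```bash
cat >> h.py <<'E'
def fit(pts):
    m=pts[:,:2].mean(0); vx,vy,_,_=cv2.fitLine(pts[:,:2].astype(np.float32),cv2.DIST_HUBER,0,.01,.01).ravel()
    d=np.array([vx,vy]); d=d if d[0]>0 else -d
    t=(pts[:,:2]-m)@d
    return m,d,t.min(),t.max()
def onplane(name,u,v,z):
    c=viewer.calibration(name);ray=rot(c['attitude'])@np.linalg.inv(c['mtx'])@[u,v,1];o=np.array(c['position'])
    return o+ray*(z-o[2])/ray[2]
E
python3 - <<'E'
from h import *
for n,ring,red in(('scene',(326,205,366,238),(440,215,510,345)),('side',(278,190,312,220),(200,140,325,180))):
    f=np.load(n+'0.npz');im=f['im'];w=f['w'];hsv=cv2.cvtColor(im,cv2.COLOR_RGB2HSV)
    H,S,V=[hsv[...,i].astype(int) for i in range(3)]
    v,u=np.mgrid[:480,:640]
    b=lambda q:(u>=q[0])&(u<q[2])&(v>=q[1])&(v<q[3])
    m=b(red)&((H<6)|(H>174))&(S>180)&(V>90)
    p=w[m];p=p[p[:,2]>60]
    mm,d,a,e=fit(p);print(n,'red',len(p),mm,d,np.degrees(np.arctan2(d[1],d[0])),'ends',mm+a*d,mm+e*d,'z',np.nanmedian(p[:,2]),np.percentile(p[:,2],[5,95]))
    q=b(red)&(w[...,2]>60)&~m;
    t=w[q]; t=t[t[:,0]>(mm+e*d)[0]]; print('rod',len(t),t[:,0].max() if len(t) else 0, np.nanmedian(t,0), np.percentile(t[:,2],[2,50,98]) if len(t) else 0)
    g=b(ring)&(w[...,2]>165)&(w[...,2]<200)&(H>15)&(H<35)&(S>100)
    ys,xs=np.nonzero(g);el=cv2.minEnclosingCircle(np.c_[xs,ys].astype(np.float32));print('ring px',len(xs),el,'cloud',(w[g].min(0)+w[g].max(0))/2,w[g].min(0),w[g].max(0),onplane(n,(xs.min()+xs.max())/2,(ys.min()+ys.max())/2,185))
    gr=(H>65)&(H<95)&(S>90)&(w[...,2]>20)&(w[...,2]<198)&(w[...,0]<700)&(abs(w[...,1])<300)
    p=w[gr];mm,d,a,e=fit(p);print('door',len(p),mm+a*d,mm+e*d,np.degrees(np.arctan2(d[1],d[0])),p[:,2].max())
E
```

```text
scene red 556 [435.65263517 321.32459816] [ 0.9998144  -0.01926714] -1.1039941 ends [324.75294732 323.46171505] [530.9929098  319.48732238] z 93.18888627402072 [90.10014397 95.82283316]
rod 211 608.2901543405562 [577.50137047 317.5750942   87.85748833] [63.02277709 87.85748833 92.16449256]
ring px 268 ((343.0625, 221.5), 16.13248634338379) cloud [510.02156526  41.06801485 187.53834885] [482.97959882   9.9837785  180.0256448 ] [537.0635317   72.15225119 195.0510529 ] [511.33336712  39.45429328 185.        ]
door 1182 [492.14994645 -32.47026784] [701.9470263  110.00977072] 34.181705 197.885242875715
side red 4 [422.75700575 313.53365706] [ 0.9994532  -0.03306481] -1.8948195 ends [344.499706   316.12263569] [492.1752428  311.23710029] z 90.58103150090989 [88.98667661 91.81348389]
rod 335 604.3417910369944 [519.0147475  314.13422297  89.40938633] [63.96859154 89.40938633 97.56765987]
ring px 221 ((295.5, 207.5), 13.285429954528809) cloud [506.49646773  39.37832218 190.42919678] [479.61101205   8.98477402 182.09507682] [533.3819234   69.77187034 198.76331673] [507.28022024  46.30514754 185.        ]
door 2142 [485.7602795  -35.69554644] [696.75757075 100.13507214] 32.77162 197.96905244369498
```

servo_tool --commands "-1 0 0 0 0 0 -0.162; -1 0 0 0 0 0 -0.161; -1 -0.042 -0.032 0.005 0 0 0; -1 -0.042 -0.032 0.005 0 0 0; -1 -0.042 -0.032 0.005 0 0 0; -1 -0.042 -0.032 0.005 0 0 0; -1 -0.042 -0.032 0.005 0 0 0; -1 -0.04 -0.03 0.005 0 0 0; -1 0 0 0 0 0 0; -1 0 0 0 0 0 0" --grip_force 60

```text
t: 1.35
eef_pos: [431.9, 321.3, 200.9]
tool_rot: [0.012, 1.0, -0.0, -0.001]
force: [-0.4, -0.7, -0.5]
opening: 85.1
gripper_force: 0.0
```

```bash
cat >> h.py <<'E'
def tool(): 
    s=r.state(); return np.array(s['eef_pos']),rot(s['tool_rot'])
def delta(target,yaw_y=None):
    p,T=tool(); d=T.T@(np.array(target)-p); a=np.degrees(np.arctan2(T[1,1],T[0,1]))
    print('tcp',p.round(1),'yaw_y %.2f'%a,'tilt',T[:,2].round(3),'shift(mm)',d.round(1),'turnz', None if yaw_y is None else -np.radians(yaw_y-a).round(4))
E
python3 - <<'E'
from h import *
delta([432,320,66],88.5)
im,w=cloud('wrist');cv2.imwrite('pics/w1.png',im[...,::-1]);np.savez('w1.npz',im=im,w=w)
hsv=cv2.cvtColor(im,cv2.COLOR_RGB2HSV);H,S,V=[hsv[...,i].astype(int) for i in range(3)]
m=((H<6)|(H>174))&(S>170)&(V>60)&(w[...,2]>75)&(w[...,2]<110)
p=w[m];mm,d,a,e=fit(p);print(len(p),mm,np.degrees(np.arctan2(d[1],d[0])),mm+a*d,mm+e*d,np.percentile(p[:,2],[10,50,90]))
E
```

```text
tcp [431.9 321.3 200.9] yaw_y 88.58 tilt [-0.001 -0.    -1.   ] shift(mm) [ -0.4  -1.3 134.9] turnz 0.0014
8861 [414.3437153  322.72739521] -1.1617348 [309.96959892 324.84398546] [528.89038767 320.40451691] [93.10415947 94.29361847 95.22856573]
```

View pics/w1.png

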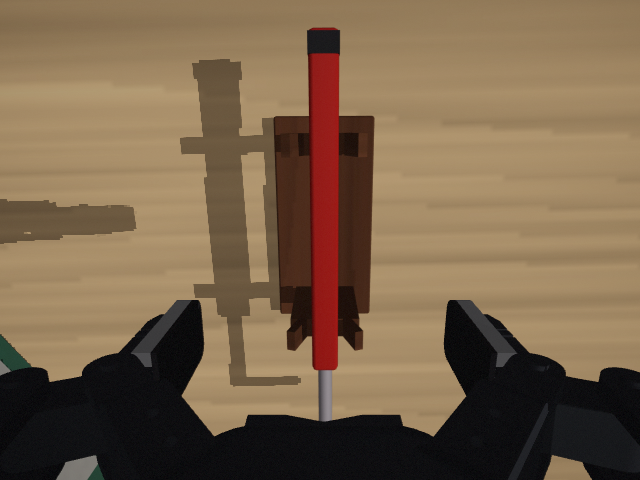

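The handle runs along column 325 between the fingers, spanning rows 30 to 370, and its centre line is at y≈322. Going down to grasp it.

servo_tool --commands "-1 0 0.001 0.03 0 0 0; -1 0 0 0.03 0 0 0; -1 0 0 0.03 0 0 0; -1 0 0 0.025 0 0 0; -1 0 0 0.02 0 0 0; -1 0 0 0 0 0 0; 1 0 0 0 0 0 0; 1 0 0 0 0 0 0; 1 0 0 0 0 0 0; 1 0 0 0 0 0 0; 1 0 0 0 0 0 0; 1 0 0 0 0 0 0; 1 0 0 0 0 0 0; 1 0 0 0 0 0 0" --grip_force 70

```text
t: 3.15
eef_pos: [432.8, 322.5, 67.1]
tool_rot: [0.012, 1.0, 0.0, 0.001]
force: [-0.7, 0.3, 5.4]
opening: 16.9
gripper_force: 68.9
```

servo_tool --commands "1 0 0 -0.01 0 0 0; 1 0 0 -0.02 0 0 0; 1 0 0 -0.03 0 0 0; 1 0 0 -0.03 0 0 0; 1 0 0 -0.03 0 0 0; 1 0 0 -0.03 0 0 0; 1 0 0 -0.03 0 0 0; 1 0 0 -0.02 0 0 0; 1 0 0 -0.01 0 0 0; 1 0 0 0 0 0 0; 1 0 0 0 0 0 0"

```text
t: 4.53
eef_pos: [431.8, 322.1, 275.2]
tool_rot: [0.012, 1.0, -0.0, -0.001]
force: [-0.6, -0.3, -2.3]
opening: 16.6
gripper_force: 68.3
```

Run:
```python
from h import *
s=r.state();print(s['eef_pos'],s['opening'],s['gripper_force'],s['force'])
for n in('scene','side'):
    im,w=cloud(n);cv2.imwrite(f'pics/{n}1.png',im[...,::-1]);np.savez(f'{n}1.npz',im=im,w=w)
    m=(w[...,0]>540)&(w[...,0]<640)&(w[...,1]>280)&(w[...,1]<360)&(w[...,2]>150)&(w[...,2]<330)
    p=w[m];print(n,len(p),p.min(0),p.max(0))
    q=p[p[:,0]<585];print('rod z',np.median(q,0)); q=p[p[:,2]<265]; print('pin',len(q),np.median(q,0) if len(q) else 0)
    # cabinet front top edge: white, z~200
    hsv=cv2.cvtColor(im,cv2.COLOR_RGB2HSV)
    g=(hsv[...,1]<50)&(hsv[...,2]>120)&(w[...,2]>190)&(w[...,2]<212)&(w[...,0]>600)&(w[...,0]<1000)&(abs(w[...,1])<300)
    p=w[g];rect=cv2.minAreaRect(p[:,:2].astype(np.float32));print('cab',len(p),rect,cv2.boxPoints(rect).round())
```

```text
[431.80938937 322.08201964 275.17252995] 16.610620052463567 68.29731345176697 [-0.60044665 -0.26348021 -2.25890403]
scene 313 [540.1791888  312.18012814 234.64113897] [608.06660759 323.16723932 299.87266056]
rod z [562.67048557 317.98445791 296.32987196]
pin 73 [603.79491135 317.03787896 250.68636273]
cab 7031 ((814.8546752929688, -29.7332763671875), (282.7625732421875, 247.0517578125), 84.83665466308594) [[ 679. -159.]
 [ 925. -182.]
 [ 951.  100.]
 [ 705.  122.]]
side 207 [540.36957834 308.77084858 234.19867729] [604.59363137 321.21716296 301.49035773]
rod z [561.70275687 315.41758562 296.04398234]
pin 40 [599.92164916 313.71470092 250.39210188]
cab 3507 ((816.6178588867188, -30.156646728515625), (284.91839599609375, 241.8002471923828), 84.49552917480469) [[ 683. -160.]
 [ 923. -184.]
 [ 951.  100.]
 [ 710.  123.]]
```

View pics/side1.png

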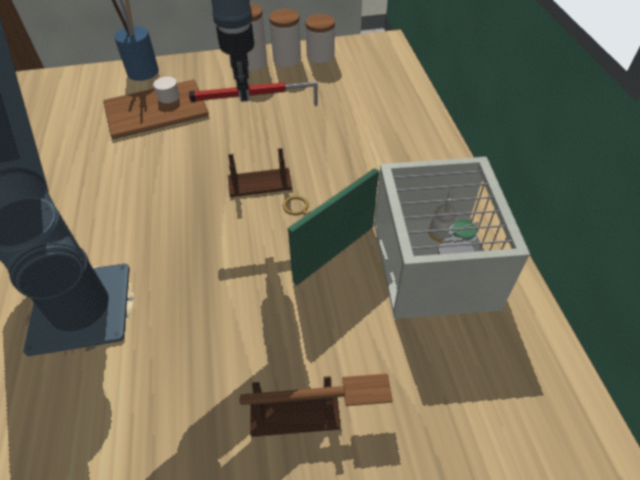

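The pole is held level with its hook down, tip at about TCP + (168.5, -5.5, -41). Next I'll refine the ring centre with a circle fit.

Run:
```python
from h import *
from scipy.optimize import least_squares
for n,q in(('scene',(326,205,366,238)),('side',(278,190,312,220))):
    f=np.load(n+'1.npz');im=f['im'];w=f['w'];hsv=cv2.cvtColor(im,cv2.COLOR_RGB2HSV).astype(int);H,S=hsv[...,0],hsv[...,1]
    v,u=np.mgrid[:480,:640]
    g=(u>=q[0])&(u<q[2])&(v>=q[1])&(v<q[3])&(w[...,2]>165)&(w[...,2]<205)&(H>15)&(H<35)&(S>100)
    P=np.array([onplane(n,a,b,186) for a,b in zip(u[g],v[g])])
    fit_=lambda X:least_squares(lambda c:np.hypot(X[:,0]-c[0],X[:,1]-c[1])-c[2],[509,41,24],loss='soft_l1',f_scale=2).x
    print(n,fit_(P),fit_(w[g]),np.median(w[g][:,2]))
delta([508.5-168.5,40.5+5.5,276])
```

```text
scene [509.86974429  44.1139038   24.66385025] [510.5632395   44.63051792  24.42991154] 187.3085682679474
side [507.0653107   45.38042441  24.16987882] [506.87354159  42.68366659  23.91594269] 188.71864037559965
tcp [431.9 322.1 275.1] yaw_y 88.64 tilt [-0.002 -0.001 -1.   ] shift(mm) [  85.2 -278.2   -0.4] turnz None
```

servo_tool --commands "1 0.004 -0.012 0 0 0 0; 1 0.008 -0.025 0 0 0 0; 1 0.008 -0.025 0 0 0 0; 1 0.008 -0.025 0 0 0 0; 1 0.008 -0.025 0 0 0 0; 1 0.008 -0.025 0 0 0 0; 1 0.008 -0.025 0 0 0 0; 1 0.008 -0.025 0 0 0 0; 1 0.008 -0.025 0 0 0 0; 1 0.008 -0.025 0 0 0 0; 1 0.006 -0.025 0 0 0 0; 1 0.003 -0.013 0 0 0 0; 1 0 0 0 0 0 0; 1 0 0 0 0 0 0; 1 0 0 0 0 0 0"

```text
t: 6.5
eef_pos: [340.8, 49.9, 276.2]
tool_rot: [0.011, 1.0, 0.0, -0.0]
force: [0.0, -0.2, -1.8]
opening: 17.0
gripper_force: 68.5
```

```bash
cat >> h.py <<'E'
def look(tag,box):
    p0,_=tool();tp=p0+[168.5,-5.5,-41];print('tcp',p0.round(1),'tip pred',tp.round(1))
    out=[]
    for n in('scene','side'):
        c=viewer.calibration(n);im,w=cloud(n)
        q=rot(c['attitude']).T@(tp-np.array(c['position']));q=np.array(c['mtx'])@(q/q[2]);u,v=int(q[0]),int(q[1])
        pad=cv2.copyMakeBorder(im,60,60,60,60,cv2.BORDER_CONSTANT)
        out.append(cv2.resize(pad[v:v+120,u:u+120,::-1],(390,390),interpolation=cv2.INTER_CUBIC))
        m=(abs(w[...,0]-tp[0])<14)&(abs(w[...,1]-tp[1])<14)&(w[...,2]>tp[2]-5)&(w[...,2]<tp[2]+45)
        if m.sum(): print(n,'pin',m.sum(),np.median(w[m],0),'zmin',w[m][:,2].min())
    cv2.imwrite(f'pics/{tag}.png',np.hstack(out))
E
python3 - <<'E'
from h import *
look('l1',0)
E
```

```text
tcp [340.8  49.9 276.2] tip pred [509.3  44.4 235.2]
scene pin 91 [513.27331298  46.76129271 259.39852867] zmin 235.75422941206045
side pin 73 [508.13851603  41.97887573 257.838376  ] zmin 234.93227819877166
```

View pics/l1.png

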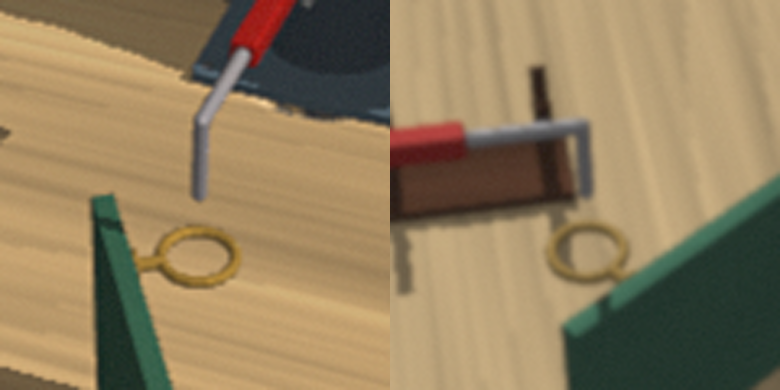

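In both views the pin tip (left panel (199,197), right (587,195)) is straight above the ring centre. Lowering it in.

servo_tool --commands "1 0 0 0.012 0 0 0; 1 0 0 0.015 0 0 0; 1 0 0 0.015 0 0 0; 1 0 0 0.015 0 0 0; 1 0 0 0.015 0 0 0; 1 0 0 0.003 0 0 0; 1 0 0 0 0 0 0; 1 0 0 0 0 0 0; 1 0 0 0 0 0 0"

```text
t: 7.72
eef_pos: [341.2, 49.4, 201.7]
tool_rot: [0.012, 1.0, -0.0, 0.001]
force: [-0.3, 0.2, -1.0]
opening: 16.8
gripper_force: 68.5
```

Run:
```python
from h import *
look('l2',0)
print(r.state()['force'])
H=np.array([508.5,44.3]); a0=np.radians(33.5); y=np.array([np.cos(a0),np.sin(a0)]);x=np.array([y[1],-y[0]])
hinge=H+50*x+200*y;print('hinge',hinge)
_,T=tool(); prev=H
for deg in np.linspace(33.5,86,16):
    a=np.radians(deg);y=np.array([np.cos(a),np.sin(a)]);x=np.array([y[1],-y[0]]);p=hinge-50*x-200*y
    print(deg.round(1),p.round(1),(T.T@np.append(p-prev,0)).round(1));prev=p
```

```text
tcp [341.2  49.4 201.7] tip pred [509.7  43.9 160.7]
scene pin 56 [513.93452171  45.87970964 189.14347134] zmin 159.9050766543828
side pin 53 [508.15798881  41.11076171 190.24884928] zmin 167.930654153732
[ 1.20659356 -0.0991695  -1.45818683]
hinge [702.87401368 112.99310596]
33.5 [508.5  44.3] [-0. -0.  0.]
37.0 [513.1  32.6] [ -4.8 -11.6   0. ]
40.5 [518.3  21.1] [ -5.5 -11.3   0. ]
44.0 [524.3  10. ] [ -6.2 -11.    0. ]
47.5 [530.9  -0.7] [ -6.9 -10.6   0. ]
51.0 [538.2 -11. ] [ -7.5 -10.1   0. ]
54.5 [546.  -20.8] [-8.1 -9.6  0. ]
58.0 [554.5 -30.1] [-8.7 -9.1  0. ]
61.5 [563.5 -38.9] [-9.2 -8.6  0. ]
65.0 [573.  -47.1] [-9.7 -8.   0. ]
68.5 [583.1 -54.8] [-10.2  -7.4   0. ]
72.0 [593.5 -61.8] [-10.6  -6.8   0. ]
75.5 [604.4 -68.1] [-11.   -6.1   0. ]
79.0 [615.6 -73.8] [-11.4  -5.4   0. ]
82.5 [627.2 -78.8] [-11.7  -4.7   0. ]
86.0 [639. -83.] [-11.9  -4.    0. ]
```

View pics/l2.png

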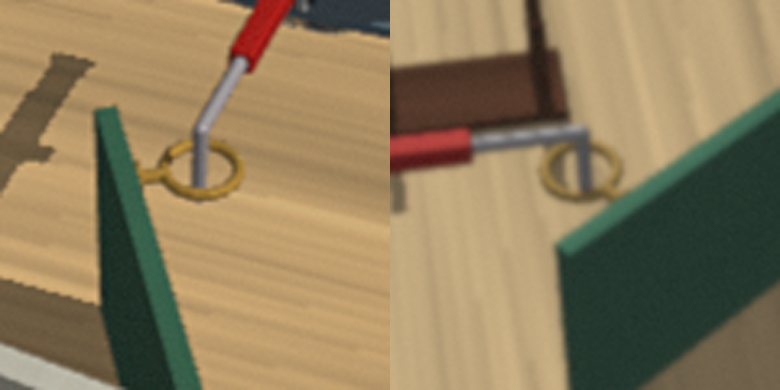

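The pin is through the ring in both views. Swinging the door along the arc.

servo_tool --commands "1 -0.0025 -0.006 0 0 0 0; 1 -0.0025 -0.006 0 0 0 0; 1 -0.0055 -0.0113 0 0 0 0; 1 -0.0062 -0.011 0 0 0 0; 1 -0.0069 -0.0106 0 0 0 0; 1 -0.0075 -0.0101 0 0 0 0; 1 -0.0081 -0.0096 0 0 0 0; 1 -0.0087 -0.0091 0 0 0 0; 1 -0.0092 -0.0086 0 0 0 0; 1 -0.0097 -0.008 0 0 0 0; 1 -0.0102 -0.0074 0 0 0 0; 1 -0.0106 -0.0068 0 0 0 0; 1 -0.011 -0.0061 0 0 0 0; 1 -0.0114 -0.0054 0 0 0 0; 1 0 0 0 0 0 0; 1 0 0 0 0 0 0"

```text
t: 9.82
eef_pos: [448.0, -69.1, 201.3]
tool_rot: [0.012, 1.0, -0.0, -0.0]
force: [0.0, -0.1, -2.4]
opening: 17.2
gripper_force: 68.5
```

Run:
```python
from h import *
look('l3',0)
print(r.state()['force'])
for n in('scene','side'):
    im,w=cloud(n);H,S,V=np.moveaxis(cv2.cvtColor(im,cv2.COLOR_RGB2HSV).astype(int),2,0)
    g=(H>65)&(H<95)&(S>90)&(w[...,2]>150)&(w[...,2]<200)&(w[...,0]<740)&(w[...,0]>550)&(abs(w[...,1])<300)
    p=w[g];mm,d,a,e=fit(p);print(n,'door',len(p),mm+a*d,mm+e*d,np.degrees(np.arctan2(d[1],d[0])))
```

```text
tcp [448.  -69.1 201.3] tip pred [616.5 -74.6 160.3]
scene pin 86 [621.33583865 -72.28393526 188.22801935] zmin 160.83391857699257
side pin 97 [618.35285275 -77.26727814 188.75574057] zmin 169.78389170201842
[ 0.62576492  0.61352246 -1.62133846]
scene door 1182 [ 648.36248818 -139.59022606] [701.35635185 110.43721193] 78.033134
side door 560 [ 638.01370528 -141.68333141] [698.52440687 101.7927796 ] 76.043144
```

View pics/l3.png

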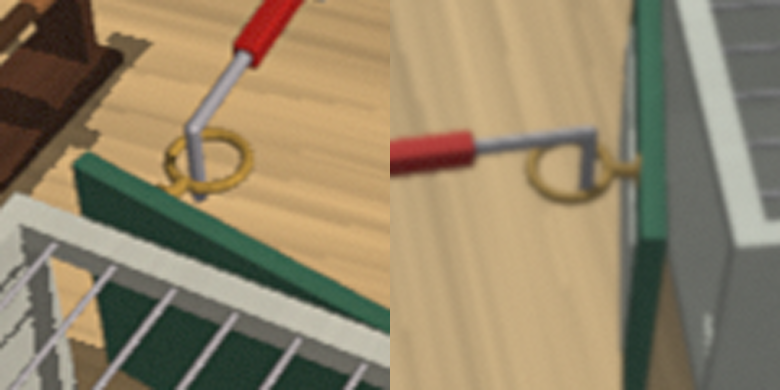

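The hook is still engaged and the door is at about 77°, with shut at about 85°. I'll push the rest gently while watching the force.

servo_tool --commands "1 -0.0058 -0.0024 0 0 0 0; 1 -0.0058 -0.0022 0 0 0 0; 1 -0.006 -0.002 0 0 0 0; 1 -0.006 -0.002 0 0 0 0; 1 -0.005 -0.0015 0 0 0 0; 1 0 0 0 0 0 0; 1 0 0 0 0 0 0"

```text
t: 10.9
eef_pos: [476.4, -79.9, 201.3]
tool_rot: [0.012, 1.0, -0.0, 0.0]
force: [0.4, 1.2, -1.1]
opening: 16.6
gripper_force: 68.5
```

```bash
cat >> h.py <<'E'
def door():
    print(r.state()['force'])
    for n in('scene','side'):
        im,w=cloud(n);H,S,V=np.moveaxis(cv2.cvtColor(im,cv2.COLOR_RGB2HSV).astype(int),2,0)
        g=(H>65)&(H<95)&(S>90)&(w[...,2]>150)&(w[...,2]<200)&(w[...,0]<740)&(w[...,0]>550)&(abs(w[...,1])<300)
        p=w[g];mm,d,a,e=fit(p);print(n,'door',len(p),mm+a*d,mm+e*d,np.degrees(np.arctan2(d[1],d[0])))
E
python3 - <<'E'
from h import *
look('l4',0);door()
E
```

```text
tcp [476.4 -79.9 201.3] tip pred [644.9 -85.4 160.3]
scene pin 106 [650.54657032 -83.01352819 187.82073228] zmin 161.05970002728895
side pin 99 [646.2568671  -87.98924085 189.28644395] zmin 169.86654876050136
[ 0.08726872  0.12633107 -2.12735913]
scene door 476 [ 675.41951862 -144.20458147] [700.6337526  109.92387023] 84.33374
side door 677 [ 672.12333676 -149.1169485 ] [698.272403   103.99593714] 84.1017
```

servo_tool --commands "1 -0.003 -0.001 0 0 0 0; 1 -0.003 -0.001 0 0 0 0; 1 -0.002 0 0 0 0 0; 1 0 0 0 0 0 0; 1 0 0 0 0 0 0"

```text
t: 11.72
eef_pos: [479.4, -81.1, 200.4]
tool_rot: [0.012, 1.0, 0.001, -0.005]
force: [-16.8, 2.2, 4.9]
opening: 17.4
gripper_force: 69.5
```

Run:
```python
from h import *
look('l5',0);door()
```

```text
tcp [479.4 -81.1 200.4] tip pred [647.9 -86.6 159.4]
scene pin 104 [653.75251095 -83.75357878 187.8907739 ] zmin 165.50107429160948
side pin 92 [650.11371615 -88.92467658 188.57420617] zmin 168.02449393275583
[-17.89543175   2.48859633   5.18574169]
scene door 437 [ 676.72982034 -143.25705788] [700.389908  109.2021947] 84.645966
side door 678 [ 673.78531824 -148.67071793] [697.75828576 101.35771788] 84.52316
```

View pics/l5.png

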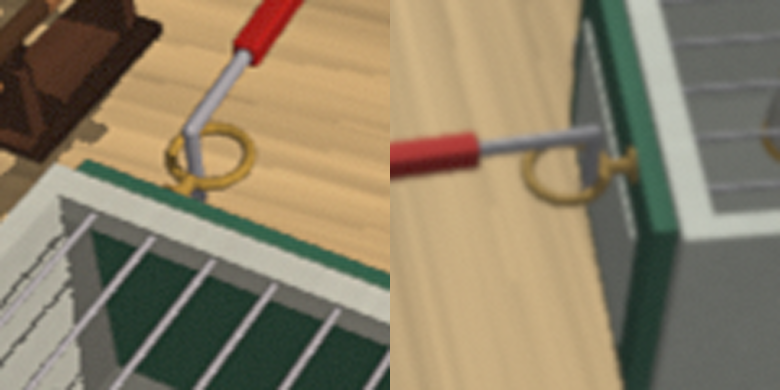

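The door is shut on its stop, with 17 N of contact force. Backing off to the ring centre, then lifting out.

servo_tool --commands "1 0.006 0 0 0 0 0; 1 0.006 0.001 0 0 0 0; 1 0.005 0.002 0 0 0 0; 1 0 0 0 0 0 0; 1 0 0 0 0 0 0"

```text
t: 12.55
eef_pos: [467.7, -78.7, 201.5]
tool_rot: [0.012, 1.0, -0.0, 0.0]
force: [0.2, -0.3, -1.4]
opening: 16.8
gripper_force: 68.5
```

Run:
```python
from h import *
look('l6',0);door()
```

```text
tcp [467.7 -78.7 201.5] tip pred [636.2 -84.2 160.5]
scene pin 66 [640.3433448  -81.57475785 188.14727628] zmin 170.73027761349033
side pin 63 [634.48646215 -87.44484365 186.56486929] zmin 168.0176331828801
[ 0.66969497  0.35735221 -1.91826572]
scene door 431 [ 676.39633303 -145.17888266] [700.5318351  110.31322518] 84.60346
side door 673 [ 673.92294639 -148.29208349] [697.57757427  99.93791718] 84.55653
```

View pics/l6.png

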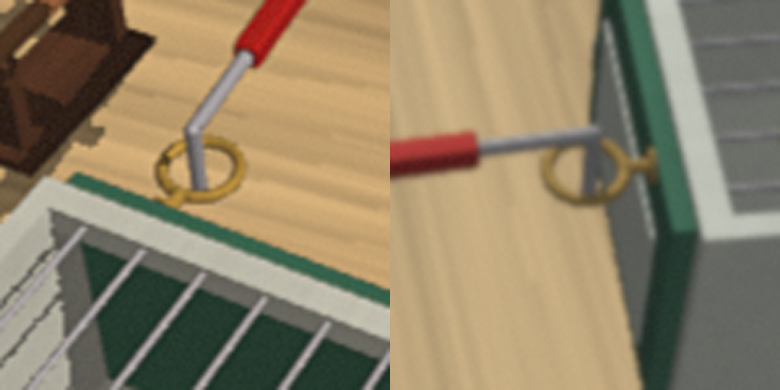

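The pin is clear of the ring bar and the door stays shut. Lifting, then carrying the pole back above the cradle.

servo_tool --commands "1 0 0 -0.01 0 0 0; 1 0 0 -0.015 0 0 0; 1 0 0 -0.015 0 0 0; 1 0 0 -0.02 0 0 0; 1 0 0 -0.02 0 0 0; 1 0.006 0.01 0 0 0 0; 1 0.006 0.025 0 0 0 0; 1 0.006 0.035 0 0 0 0; 1 0.006 0.035 0 0 0 0; 1 0.006 0.04 0 0 0 0; 1 0.005 0.04 0 0 0 0; 1 0.005 0.04 0 0 0 0; 1 0.005 0.04 0 0 0 0; 1 0 0.04 0 0 0 0; 1 0 0.04 0 0 0 0; 1 0 0.03 0 0 0 0; 1 0 0.02 0 0 0 0; 1 0 0.005 0 0 0 0; 1 0 0 0 0 0 0; 1 0 0 0 0 0 0"

```text
t: 15.25
eef_pos: [432.1, 321.3, 281.4]
tool_rot: [0.012, 1.0, -0.0, -0.0]
force: [0.8, -0.2, -1.9]
opening: 17.0
gripper_force: 68.6
```

Run:
```python
from h import *
delta([432.8,322.5,67.1],88.6)
look('l7',0);door()
im,w=cloud('wrist');hsv=cv2.cvtColor(im,cv2.COLOR_RGB2HSV);H,S,V=[hsv[...,i].astype(int) for i in range(3)]
m=((H<6)|(H>174))&(S>170)&(V>60)&(w[...,2]>255)
p=w[m];mm,d,a,e=fit(p);print(len(p),mm,np.degrees(np.arctan2(d[1],d[0])),'pitch',np.degrees(np.polyfit(p[:,0],p[:,2],1)[0]))
```

```text
tcp [432.1 321.3 281.4] yaw_y 88.58 tilt [-0. -0. -1.] shift(mm) [ -0.7   1.3 214.3] turnz -0.0004
tcp [432.1 321.3 281.4] tip pred [600.6 315.8 240.4]
scene pin 109 [604.47802506 316.10813577 265.15549568] zmin 241.40942028920904
side pin 63 [599.55240599 312.70363612 265.8765058 ] zmin 240.7775761529789
[ 0.20761265  0.42990945 -1.54385118]
scene door 431 [ 676.51769396 -142.90600223] [700.7851307  109.97375267] 84.51843
side door 690 [ 673.74744006 -148.44841741] [697.47692403 100.02323281] 84.54469
24901 [388.54541346 323.57726302] -1.3619359 pitch 0.0023647197457176737
```

Hardly any slip and the door is still shut. Lowering into the cradle.

servo_tool --commands "1 -0.0007 0.0013 0.02 0 0 0; 1 0 0 0.03 0 0 0; 1 0 0 0.03 0 0 0; 1 0 0 0.03 0 0 0; 1 0 0 0.03 0 0 0; 1 0 0 0.02 0 0 0; 1 0 0 0.012 0 0 0; 1 0 0 0.012 0 0 0; 1 0 0 0.012 0 0 0; 1 0 0 0.008 0 0 0; 1 0 0 0.008 0 0 0; 1 0 0 0 0 0 0; 1 0 0 0 0 0 0; 1 0 0 0 0 0 0"

```text
t: 17.25
eef_pos: [433.0, 323.7, 69.7]
tool_rot: [0.012, 1.0, 0.0, 0.0]
force: [-0.2, 0.3, -1.5]
opening: 16.7
gripper_force: 68.6
```

servo_tool --commands "1 0 -0.001 0.002 0 0 0; 1 0 0 0.001 0 0 0; 1 0 0 0 0 0 0; 1 0 0 0 0 0 0; 0.5 0 0 0 0 0 0; 0 0 0 0 0 0 0; -0.5 0 0 0 0 0 0; -1 0 0 0 0 0 0; -1 0 0 0 0 0 0; -1 0 0 0 0 0 0; -1 0 0 0 0 0 0; -1 0 0 0 0 0 0; -1 0 0 -0.02 0 0 0; -1 0 0 -0.04 0 0 0; -1 0 0 -0.04 0 0 0; -1 0 0 -0.04 0 0 0; -1 0 0 -0.02 0 0 0; -1 0 0 0 0 0 0; -1 0 0 0 0 0 0; -1 0 0 0 0 0 0"

```text
t: 19.75
eef_pos: [432.0, 322.2, 224.8]
tool_rot: [0.012, 1.0, -0.001, -0.001]
force: [0.3, 0.0, 0.4]
opening: 85.5
gripper_force: 0.0
```

Run:
```python
from h import *
s=r.state();print(s['t'],s['eef_pos'],s['opening'],s['force']);door()
im,w=cloud('side');cv2.imwrite('pics/end.png',im[...,::-1])
```

```text
19.75 [431.9690909  322.18758155 224.80407865] 85.50601419000586 [0.28293233 0.00714631 0.35581041]
[0.28293233 0.00714631 0.35581041]
scene door 428 [ 676.34342626 -142.93840733] [700.68439193 109.47148084] 84.49175
side door 693 [ 673.82118683 -149.52824191] [697.95171006 103.94950521] 84.56195
```

View pics/end.png

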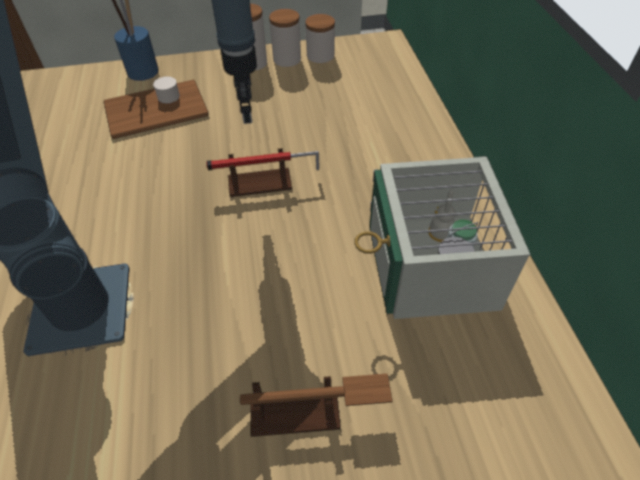

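The pole is back in its cradle (255,160), the door is shut (385,240) and the spatula hasn't moved.

```bash
python3 -c "
from rig import r
print(r.job_done())"
```

```text
the job is handed in; nothing more can be done
None
```

I handed the job in at about 20 s: the door was pulled shut to its stop with the hook in the ring, the pole is back in its cradle and released, and the spatula looks unmoved in the last picture; no verdict was returned.

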